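# Load a label roll into a press-to-open drawer

## Robot

A 6-joint arm with a two-finger parallel gripper is mounted at the origin on a cart in front of the work surface, level with it; the furniture and walls round the work are solid. World frame = base frame: x ahead of the robot, y to its left, z up, the work surface at z = 0. Lengths are in m, angles in rad, forces in N, time in s.
With the tool pointing down it reaches from about 0.35 to 0.85 m from the base axis. Payload 8.1 kg.
Tool frame: the origin (TCP) lies at the very end of the fingers, on their centre line; the grasp point (between the pads) lies 19 mm behind it (robot.pinch_z is the distance from the TCP to the grasp point, in m); x points along the fingers, z is the direction in which the jaws open and shut, and the axes are right-handed (so a half turn about x gives the same grasp; the last joint's range is limited). The gripper opens to 93 mm and grips with 3 to 60 N. Pads are 15 mm wide; open, the fingers measure 128 mm over their backs; the gripper's body (75 mm by 188 mm) begins 65 mm behind the grasp point.
Start: joints at [-1.355, 0.13, 1.488, -0, 1.523, -0.085], TCP at [0.178, -0.573, 0.219] pointing down, gripper open.
Joint ranges: [-2.96, 2.96], [-0.89, 2.26], [0.02, 2.5], [-1.34, 4.48], [0, 2.73], [-2.66, 2.66]. Speed limits (rad/s): [2.39, 2.39, 2.79, 3.14, 3.14, 3.14].

## Interface

Orientations are given as a rotation vector (axis times angle).
In Python, from plant import robot, optics, ticket gives the robot as it stands.
- The arm moves only by the tool jog_arm, never from a script. Its argument "targets" is a list of rows, each a list of 7 numbers: the shift along the tool's x, y, z in cm, then the turn, a rotation vector about the tool's x, y, z in degrees, then the closure, from 0 (fully open) to 1 (shut). In form: [[dx, dy, dz, ax, ay, az, grip], ...]. A call has 1 to 5 rows; each row is the pose to reach, as a shift and turn from the pose measured when the call began, along the tool's axes at that moment; what a row does not reach only later rows make up. A row lasts 1/8 s, in which the tool goes at most 62.5 mm and 10.7 degrees, less where a joint would pass 70% of its speed; a pose out of reach is approached as far as the arm can. A call with a gripper value outside its range is refused whole. The fingers move at their own pace and stop on an object; "squeeze" is the grip in N (left out, the last holds). Time passes only in rows, so rows that repeat a pose let the fingers close. It gives the time, the measured TCP pose, the force and the opening at its end, in the units of the state.
- robot.read_state(): the state, without advancing time (a new reading comes with each control period).
- optics.read_camera(name): name is "scene" or "top" or "wrist"; returns a dict with "frame" (420x560x3 uint8, red, green, blue), "vertical_fov" (degrees; the focal length in pixels is half the picture's height over the tangent of half this angle, whatever the lens; pixels are square), "cx", "cy" (the principal point, pixels), "R" (3x3) and "t" (3): a world point X has camera coordinates R X + t. Camera axes: x right, y down, z forward; pixel columns grow to the right and rows downward; lengths in m; the calibration is good to about 2 mm. A picture is of the moment at which its call begins. There is no depth.
- ticket.close_job(): hands the job in, once; it reports no verdict.
The state is a dict: "t": time; "q": joint angles; "dq": joint speeds; "joint_torque": joint torques, N m; "tool_pos": TCP position; "orientation": TCP orientation; "force": force on the tool from outside, world axes, zero at the start; "wrist_torque": the same for the moment, N m; "opening": finger opening in m.
Only numpy, scipy, OpenCV 4.12 (cv2) and the standard library are available. Lean on these libraries where they do the work, as an engineer would, in place of code of your own. Each camera call takes 0.05 s, during which the arm holds its last target.

## Task

Press the red button on top of the wooden label box so that its hidden drawer springs out, stand the roll of labels fully down on the upright spindle in the drawer, then push the drawer fully shut until its catch holds it. Leave the mill, the egg timer and the spice jar standing where they are.

Things in the scene. Friction and masses are not known exactly. Their poses are not given: they have to be found in the camera images.
- label_box: Light wooden box, 200 deep (x) x 150 wide (y) x 104 mm high, fixed. Origin: centre of its underside. Its front, covered by the darker plain drawer front (outer face 117 mm from the origin when shut), faces its own -x; the drawer has no handle and comes out along -x. Behind hang wall cupboards: fronts at x = 0.60, bar handles at x = 0.56, 0.52 to 0.74 m up: keep the wrist clear.
- label_drawer (a joint): Travel of the drawer in m: 0 shut (held by the catch, drawer front 5 mm off the box), 0.13 fully out. Pressing the button releases it and a damped spring (about 3.5 N) drives it out to 0.13 in about 1 s and keeps it there. To shut it, push its front inwards: the catch snaps in at about -0.001 (stop at -0.005), which takes about 7 N at the end and makes the button dip; when let go it then stays at 0 to 0.002. If it has not caught, it springs out again.
- drawer_front (a point): Middle of the outer face of the drawer front, 60 mm above the worktop; it moves with the drawer. The drawer front is 148 wide and 98 mm high (4 to 102 mm above the worktop), 12 mm thick, upright, darker wood. Site axes are those of the box: pushing shut is towards +x of the box.
- button_top (a point): Centre of the top of the red push button (34 mm across) on the box, 118 mm above the worktop, 47 mm behind the middle of the box. It stands 11 mm above a black collar 46 mm across.
- release_button (a joint): How far the button is pressed, in m: 0 up, 0.010 fully down (downwards). The drawer is released at about 0.004 to 0.007; fully down takes about 4.5 N. It springs back up.
- spindle_foot (a point): Foot of the steel spindle on the floor of the drawer, 17 mm above the worktop; it moves with the drawer. The spindle is upright, 14 mm in diameter and 50 mm high with a domed tip, so its tip is 67 mm above the worktop; it stands 77 mm behind the inner face of the drawer front, and 58 mm in front of the box's front when the drawer is fully out. The drawer's inside is 110 mm wide, its side walls rise to 45 mm above the worktop.
- label_roll: White roll of labels on a blue tube, standing upright: 60 mm in diameter, 72 mm high, with a bore of 26 mm right through. Origin: centre of its underside, z along the bore. 0.1 to 0.2 kg. Fully down on the spindle its origin is at the spindle foot's height and its top is 7 mm under the roof of the box.
- mill_1: Small salt mill with a grey top, 44 mm in diameter, 90 mm high, standing. Origin: centre of its underside. Bystander.
- egg_timer: White round kitchen timer, 63 mm across, 52 mm high. Origin: centre of its underside. Bystander.
- spice_jar_2: Spice jar with red cap and green label, 45 mm in diameter, 106 mm high, standing. Origin: centre of its underside. Bystander.
Not all that is in view belongs to the job. Leave any yellow look-alike of the label_roll alone.

How it is judged:
By the outcome, as a careful person would: the job done as asked, in the order asked, and still so for the second after the job is handed in, with the robot touching nothing.
It also fails if it takes over 72 s, if anything falls off the work surface, if the arm or the gripper's body presses on something with over 40 N, if the wrist force passes 120 N, or if a joint passes its speed limit or range.

## Working session

There is one attempt and no reset: what is moved stays moved. The work goes in short steps, Python scripts to look and compute and a tool call to move; the robot and the scene stay as the last step left them, time stands still between calls to the robot, and variables do not carry over. Pictures are saved under pics/ and viewed, and the job is handed in when it is done.

Besides the shell and the picture viewer there is one more tool, called after "Request:" in YAML: its name, and indented under it one key for each argument. jog_arm: Moves the arm, as the interface text tells. Its arguments: {"type":"object","properties":{"targets":{"type":"array"},"squeeze":{"type":"number"}},"required":["targets"]}

```bash
mkdir -p pics; ls; cat > h.py <<'E'
import numpy as np, cv2
from scipy.spatial.transform import Rotation as Ro
from plant import robot, optics, ticket
def cam(n,save=None):
    c=optics.read_camera(n); 
    if save: cv2.imwrite('pics/'+save,cv2.cvtColor(c['frame'],cv2.COLOR_RGB2BGR))
    return c
def f(c): return c['frame'].shape[0]/2/np.tan(np.radians(c['vertical_fov'])/2)
def ray(c,u,v):
    R=np.array(c['R']);t=np.array(c['t']);k=f(c)
    d=R.T@np.array([(u-c['cx'])/k,(v-c['cy'])/k,1]);o=-R.T@t
    return o,d
def onz(c,u,v,z):
    o,d=ray(c,u,v);return o+d*(z-o[2])/d[2]
def proj(c,X):
    p=np.array(c['R'])@np.array(X)+np.array(c['t']);k=f(c)
    return np.array([c['cx']+k*p[0]/p[2],c['cy']+k*p[1]/p[2]])
def totool(target,s=None):
    s=s or robot.read_state()
    R=Ro.from_rotvec(s['orientation']).as_matrix()
    return R.T@(np.array(target)-np.array(s['tool_pos']))*100
E
python3 - <<'E'
from h import *
for n in ['scene','top','wrist']:
    c=cam(n,n+'0.png'); print(n,c['vertical_fov'],c['cx'],c['cy'],(-np.array(c['R']).T@np.array(c['t'])).round(3))
s=robot.read_state();print(s, robot.pinch_z); print(Ro.from_rotvec(s['orientation']).as_matrix().round(3))
E
```

```text
pics
scene 55.60209047878242 285.65741143671784 215.54934604807852 [-0.163  0.672  1.028]
top 57.39906086014273 280.5659738385437 206.73596775829674 [ 0.375 -0.064  1.308]
wrist 69.52546398851528 274.4254060059572 209.7945174533493 [ 0.249 -0.551  0.383]
{'t': 0.15, 'q': array([-1.35537778e+00,  1.31004156e-01,  1.48903760e+00, -2.67022785e-06,
        1.52299822e+00, -8.54321068e-02]), 'dq': array([-0.00046124, -0.00218421, -0.00130035,  0.00124794, -0.00033111,
       -0.00033368]), 'joint_torque': array([ 1.41734665e-03, -5.60476720e+01, -4.92335558e+01,  7.69327045e-02,
        3.06617143e-02, -8.29439182e-05]), 'tool_pos': array([ 0.17770638, -0.57261494,  0.21781393]), 'orientation': array([ 0.98572569,  1.33775262, -0.9841436 ]), 'force': array([ 0.19753045, -0.02770908,  0.65637562]), 'wrist_torque': array([ 0.04983042,  0.09907129, -0.00936225]), 'opening': 0.09282460829469735} 0.0188
[[-0.     0.955  0.296]
 [ 0.001  0.296 -0.955]
 [-1.     0.    -0.001]]
```

View pics/scene0.png

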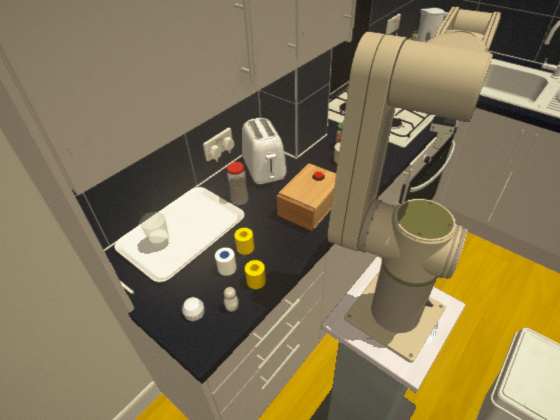

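View pics/top0.png

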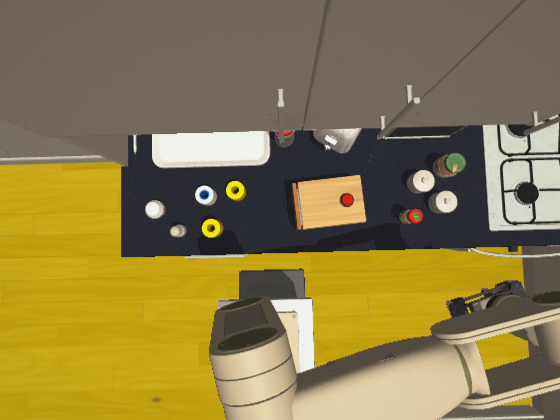

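The top view shows the box at about (330,203), its front facing left (world +y), and the red button at (347,200). The white roll with the blue tube is at (205,195), and yellow look-alikes are at (235,190) and (212,228). The timer is at (154,209) and the mill at (178,231).

```bash
python3 - <<'E'
from h import *
def blobs(m,lo=25):
    n,l,st,ce=cv2.connectedComponentsWithStats(m.astype(np.uint8))
    return [(ce[i].round(1),st[i][:4],st[i][4]) for i in range(1,n) if st[i][4]>lo]
C={n:cam(n) for n in['top','scene']}
for n,c in C.items():
    h=cv2.cvtColor(c['frame'],cv2.COLOR_RGB2HSV);H,S,V=[h[...,i].astype(int) for i in range(3)]
    print(n)
    for nm,m,z in [('red',((H<6)|(H>174))&(S>180)&(V>120),.118),('blue',(H>100)&(H<130)&(S>120)&(V>60),.072),('yellow',(H>22)&(H<32)&(S>200)&(V>120),.072),('white',(S<50)&(V>150),.05),('wood',(H>6)&(H<20)&(S>70)&(V>110),.104)]:
        for ce,bb,a in blobs(m):
            if n=='top' and not(120<ce[0]<480 and 130<ce[1]<250): continue
            if n=='scene' and not(130<ce[0]<345 and 150<ce[1]<320): continue
            print(nm,ce,bb,a,onz(c,*ce,z).round(4))
    if n=='top':
        m=((H>6)&(H<20)&(S>70)&(V>110)).astype(np.uint8); m[:, :285]=0;m[:,375:]=0;m[:165]=0;m[235:]=0
        cs,_=cv2.findContours(m,0,2); k=max(cs,key=cv2.contourArea); print(cv2.minAreaRect(k)); b=cv2.boxPoints(cv2.minAreaRect(k)); print(b,[onz(c,*p,.104).round(4) for p in b])
for n in C:
    c=C[n]; u,v,w,hh=(270,150,120,100) if n=='top' else (265,155,90,85)
    cv2.imwrite(f'pics/{n}box.png',cv2.resize(cv2.cvtColor(c['frame'][v:v+hh,u:u+w],cv2.COLOR_RGB2BGR),None,fx=6,fy=6,interpolation=2))
u,v,w,hh=130,170,130,80
cv2.imwrite('pics/topitems.png',cv2.resize(cv2.cvtColor(C['top']['frame'][v:v+hh,u:u+w],cv2.COLOR_RGB2BGR),None,fx=6,fy=6,interpolation=2))
E
```

```text
top
red [346.8 199.4] [342 195  11  10] 86 [ 0.4719 -0.2712  0.118 ]
red [414.8 215.6] [409 209  14  14] 91 [ 0.4155 -0.48    0.118 ]
blue [203.6 194.1] [200 190   9   9] 59 [0.5061 0.1833 0.072 ]
yellow [235.3 190.1] [226 181  20  19] 284 [0.5161 0.0805 0.072 ]
yellow [211.5 227.8] [202 219  21  19] 285 [0.3964 0.1595 0.072 ]
white [346.8 134.7] [329 128  32  24] 302 [ 0.6934 -0.2916  0.05  ]
white [210.5 148.8] [152 131 118  37] 3944 [0.6589 0.1626 0.05  ]
white [134.5 142.5] [133 134   4  18] 36 [0.6873 0.415  0.05  ]
white [330.8 139.3] [325 135  12  10] 81 [ 0.6794 -0.2379  0.05  ]
white [415.3 136.6] [383 136  66   3] 76 [ 0.6804 -0.519   0.05  ]
white [423.2 180.5] [413 170  22  22] 369 [ 0.5328 -0.5374  0.05  ]
white [205.1 195.4] [195 186  21  19] 220 [0.504  0.1829 0.05  ]
white [445.9 201.1] [436 191  21  22] 363 [ 0.4626 -0.6083  0.05  ]
white [154. 209.] [145 201  19  17] 251 [0.4638 0.3515 0.05  ]
white [176.8 231.1] [170 226  14  10] 101 [0.3892 0.2773 0.05  ]
wood [328.3 202.1] [292 175  74  55] 3030 [ 0.4662 -0.2151  0.104 ]
((328.7644958496094, 201.998291015625), (4
[... 326 characters left out ...]
 17  12] 152 [ 0.7338 -0.113   0.118 ]
red [318.3 174.7] [314 172   9   7] 44 [ 0.4654 -0.2646  0.118 ]
yellow [244.2 240.3] [234 228  20  27] 418 [0.4921 0.104  0.072 ]
yellow [254.9 273.7] [245 260  20  29] 490 [0.3758 0.1818 0.072 ]
white [266.  151.4] [244 118  42  64] 1511 [ 0.7746 -0.3278  0.05  ]
white [178.2 233. ] [113 187 131  95] 6400 [0.7058 0.2034 0.05  ]
white [224.3 254.5] [215 247  20  15] 168 [0.516  0.1742 0.05  ]
white [192.9 307.6] [183 297  21  23] 348 [0.4476 0.368  0.05  ]
wood [311.3 191.8] [277 163  63  67] 2073 [ 0.4395 -0.1872  0.104 ]
wood [236.6 177.9] [231 176  13   4] 27 [ 0.7012 -0.0833  0.104 ]
wood [240.6 196.8] [236 191  10  12] 63 [ 0.6184 -0.0171  0.104 ]
```

View pics/topbox.png

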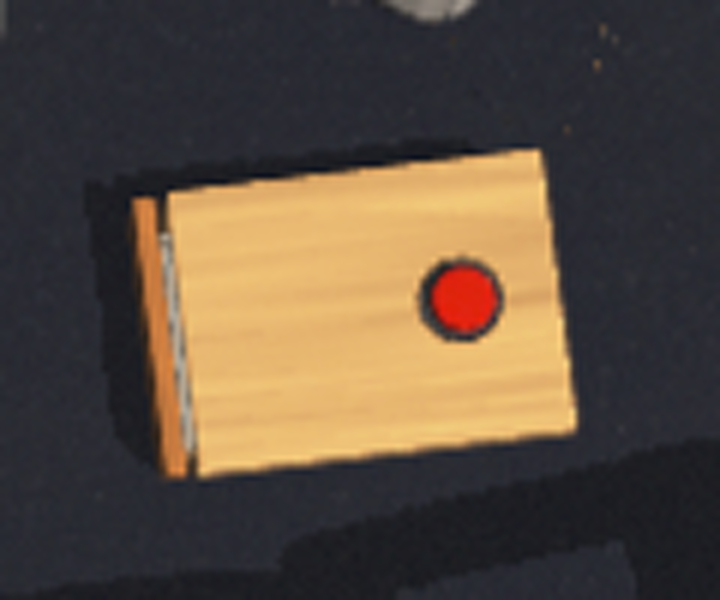

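View pics/topitems.png

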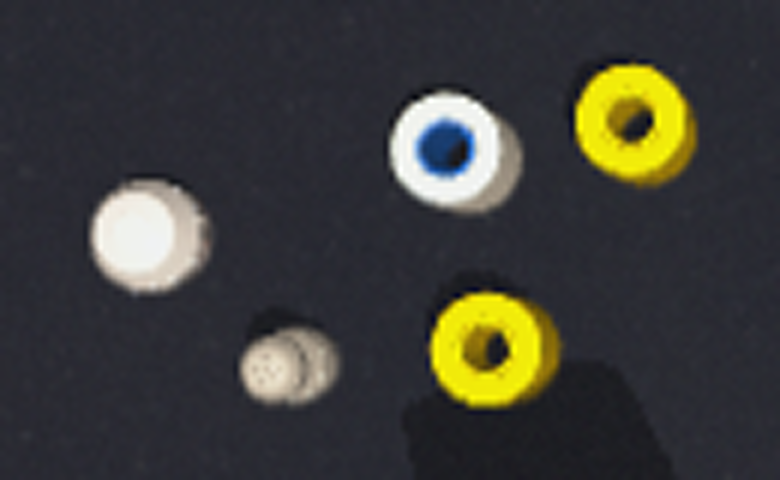

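```bash
python3 - <<'E'
from h import *
c=cam('top')
P=[(540,150),(577,432),(168,190),(197,478)]
P=[onz(c,270+u/6,150+v/6,.104) for u,v in P]
for p in P: print(p.round(4))
print('width back',np.linalg.norm(P[0]-P[1]),'front',np.linalg.norm(P[2]-P[3]),'len',np.linalg.norm(P[0]-P[2]),np.linalg.norm(P[1]-P[3]))
cen=sum(P)/4
d=(P[2]+P[3]-P[0]-P[1])[:2];d/=np.linalg.norm(d)
B=onz(c,346.8,199.4,.118)
w=(P[0]-P[1]+P[2]-P[3])[:2]
print('centre',cen,'dir -x',d,np.degrees(np.arctan2(d[1],d[0])),'width dir deg',np.degrees(np.arctan2(w[1],w[0]))+90,'button',B,'btn-cen along -x',(B-cen)[:2]@d,(B-cen)[:2]@[-d[1],d[0]])
for dx in (.158,): print('spindle out',cen[:2]+d*dx,'front out',cen[:2]+d*.247)
b=c['frame']
# roll: fit top face circle from tile
for (u,v) in [(445,150)]: print('roll',onz(c,130+u/6,170+v/6,.072))
print('shut front',cen[:2]+d*.117, 'tool to button',totool([B[0],B[1],.2]))
print(proj(c,[cen[0]+d[0]*.247,cen[1]+d[1]*.247,.1]))
E
```

```text
[ 0.5492 -0.3184  0.104 ]
[ 0.4003 -0.3315  0.104 ]
[ 0.5336 -0.1219  0.104 ]
[ 0.3819 -0.1322  0.104 ]
width back 0.14953232757061918 front 0.15206588850223793 len 0.19720481578862079 0.20009385114158967
centre [ 0.46625859 -0.2260045   0.104     ] dir -x [-0.08554171  0.99633459] 94.90717613154197 width dir deg 94.45822012610651 button [ 0.47191717 -0.27121396  0.118     ] btn-cen along -x -0.04552778766416725 -0.001770546434779045
spindle out [ 0.452743   -0.06858364] front out [0.44512978 0.02009014]
roll [0.50308115 0.1815389  0.072     ]
shut front [ 0.45625021 -0.10943335] tool to button [  1.84179156  37.03355309 -20.09570084]
[253.83358802 210.97049673]
```

Request:
jog_arm:
  targets:
    - [0, 5, -2.7, 0, 0, 0, 1]
    - [0, 10, -5.5, 0, 0, 0, 1]
    - [0, 15, -8.2, 0, 0, 0, 1]
    - [0, 20, -10.8, 0, 0, 0, 1]
    - [0, 25, -13.5, -10, 0, 0, 1]
  squeeze: 20

```text
t: 0.92
tool_pos: [0.3776, -0.3685, 0.2185]
orientation: [0.851, 1.398, -0.85]
force: [0.5, 0.0, 0.2]
opening: 0.0478
```

```bash
python3 - <<'E'
from h import *
s=robot.read_state();print(s['t'],s['tool_pos'],s['opening'],s['force'],totool([.472,-.271,.16])); print(Ro.from_rotvec(s['orientation']).as_matrix().round(3))
E
```

```text
0.925 [ 0.37759624 -0.36849271  0.21852472] 0.04775769879246889 [0.5216948  0.04955406 0.17950728] [ 5.85728856 12.86535582 -4.31221603]
[[ 0.     0.888  0.46 ]
 [ 0.     0.46  -0.888]
 [-1.     0.    -0.   ]]
```

Request:
jog_arm:
  targets:
    - [1.5, 5, -1.7, 0, 0, 0, 1]
    - [3, 10, -3.4, 0, 0, 0, 1]
    - [5, 12.9, -4.3, 0, 0, 0, 1]
    - [5.9, 12.9, -4.3, 0, 0, 0, 1]
    - [5.9, 12.9, -4.3, 0, 0, 0, 1]

```text
t: 1.55
tool_pos: [0.4715, -0.271, 0.1588]
orientation: [0.85, 1.4, -0.85]
force: [-0.2, 0.5, 0.5]
opening: 0.0012
```

```bash
python3 - <<'E'
from h import *
s=robot.read_state();print(s['t'],s['tool_pos'],s['opening'],s['force'],totool([.472,-.271,.118])); 
c=cam('wrist','w1.png'); print(proj(c,[.472,-.271,.118]), proj(c,[.4527,-.0686,.067]),proj(c,[.503,.1815,.072]))
E
```

```text
1.55 [ 0.47152884 -0.27096542  0.15876814] 0.0011963667254656998 [-0.19695358  0.53666238  0.49202074] [4.07673679 0.04377079 0.03071005]
[274.87427632 231.2757274 ] [ 44.3272662  122.37455027] [-313.15559522 -129.99737667]
```

View pics/w1.png

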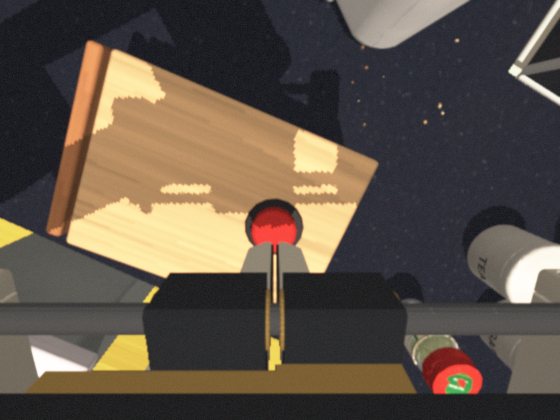

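The wrist view shows the red button at (274,227) under the fingertips, which fits the projected (275,231). I'll press it now.

Request:
jog_arm:
  targets:
    - [3, 0, 0, 0, 0, 0, 1]
    - [4.4, 0, 0, 0, 0, 0, 1]
    - [5.0, 0, 0, 0, 0, 0, 1]
    - [5.0, 0, 0, 0, 0, 0, 1]
    - [2, 0, 0, 0, 0, 0, 1]

```text
t: 2.22
tool_pos: [0.4705, -0.2708, 0.1383]
orientation: [0.852, 1.402, -0.851]
force: [0.2, -0.4, -0.7]
opening: 0.0003
```

```bash
python3 - <<'E'
from h import *
c=cam('top','t1.png')
s=robot.read_state();print(s['t'],s['tool_pos'],s['force'])
E
```

```text
2.275 [ 0.47332397 -0.27259749  0.1445948 ] [ 1.95695649 -1.21813268  3.87883236]
```

View pics/t1.png

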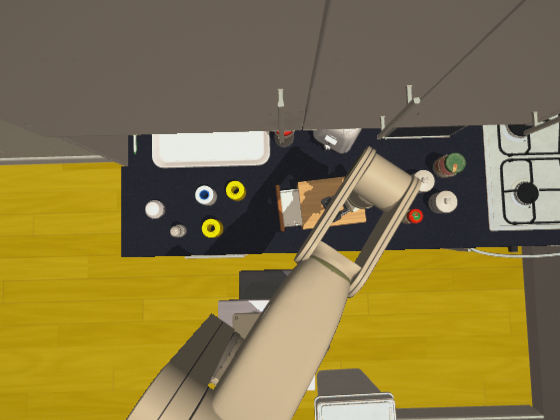

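The drawer is coming out. Next I move to a point above the roll.

```bash
python3 - <<'E'
from h import *
print(totool([.49,-.04,.2]),totool([.5031,.1815,.2]))
E
```

```text
[ -5.58403673  12.18108388 -19.87294381] [ -5.62651447  23.52249693 -38.94410385]
```

Request:
jog_arm:
  targets:
    - [-4, 1.5, -3, 0, 0, 0, 0.3]
    - [-5.6, 5, -8, -7, 0, 0, 0]
    - [-5.6, 8, -13, -14, 0, 0, 0]
    - [-5.6, 11, -18, -21, 0, 0, 0]
    - [-5.6, 14, -23, -28, 0, 0, 0]

```text
t: 2.9
tool_pos: [0.4923, -0.0019, 0.2013]
orientation: [0.47, 1.513, -0.47]
force: [0.1, -0.3, -0.4]
opening: 0.0456
```

```bash
python3 - <<'E'
from h import *
s=robot.read_state();print(s['tool_pos'],s['opening'],totool([.5031,.1815,.16]));R=Ro.from_rotvec(s['orientation']).as_matrix();print(R.round(3),np.degrees(np.arctan2(R[1,2],R[0,2])))
E
```

```text
[ 0.49231619 -0.00193612  0.20133205] 0.04555088266156804 [ 4.10285311 15.73386622 -9.50507418]
[[ 0.006  0.565  0.825]
 [-0.002  0.825 -0.565]
 [-1.     0.002  0.006]] -34.42075618541418
```

Request:
jog_arm:
  targets:
    - [0, 4, -2.4, 0, 0, 0, 0]
    - [0, 8, -4.8, 0, 0, 0, 0]
    - [0, 12, -7.2, 0, 0, 0, 0]
    - [0, 15.7, -9.5, 0, 0, 0, 0]
    - [1, 15.7, -9.5, 0, 0, 0, 0]

```text
t: 3.52
tool_pos: [0.5035, 0.1843, 0.1925]
orientation: [0.469, 1.511, -0.465]
force: [0.6, -0.8, -0.0]
opening: 0.0919
```

Request:
jog_arm:
  targets:
    - [0, 0, 0, 0, 0, 0, 0]
    - [0, 0, 0, 0, 0, 0, 0]

```text
t: 3.78
tool_pos: [0.5037, 0.1836, 0.193]
orientation: [0.47, 1.51, -0.465]
force: [0.8, 0.9, 0.0]
opening: 0.093
```

```bash
python3 - <<'E'
from h import *
s=robot.read_state();print(s['t'],s['tool_pos'],s['opening'],totool([.5031,.1815,.1]));R=Ro.from_rotvec(s['orientation']).as_matrix();print(R.round(3))
c=cam('wrist','w2.png');print(proj(c,[.5031,.1815,.072]));cam('top','t2.png')
E
```

```text
3.775 [0.50374706 0.18358553 0.19298221] 0.09298613968334835 [ 9.29717972 -0.25861365 -0.01249642]
[[ 0.01   0.563  0.827]
 [-0.     0.827 -0.563]
 [-1.     0.005  0.008]]
[274.33112187 206.591569  ]
```

View pics/w2.png

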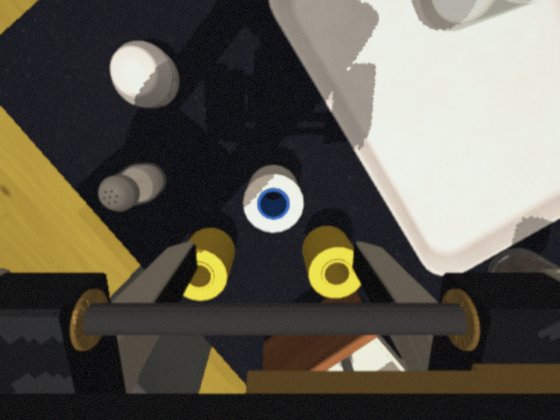

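View pics/t2.png

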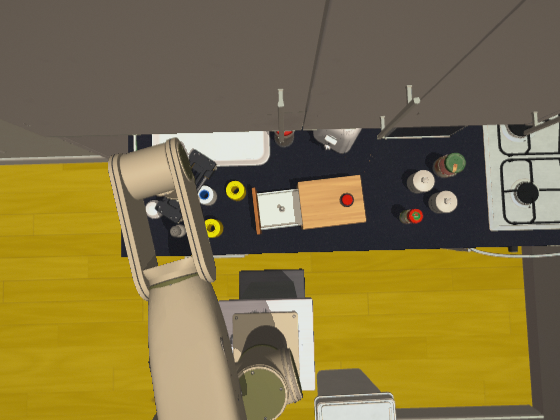

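The wrist view shows the roll's bore at about (273.5,203), with yellow rolls at (210,262) and (333,265). The top view shows the drawer out and the spindle at about (281,209). I'll refine both positions.

```bash
python3 - <<'E'
from h import *
c=cam('wrist')
h=cv2.cvtColor(c['frame'],cv2.COLOR_RGB2HSV)
m=((h[...,0]>100)&(h[...,0]<130)&(h[...,1]>120)&(h[...,2]>40)).astype(np.uint8)
m[:170]=0;m[240:]=0;m[:,:230]=0;m[:,320:]=0
p=cv2.findNonZero(m);(e,r)=cv2.minEnclosingCircle(p);print(e,r,'bore+tube radius mm',r*np.linalg.norm(onz(c,e[0]+1,e[1],.072)-onz(c,*e,.072))*1e3)
X=onz(c,*e,.072);print('roll',X, totool([X[0],X[1],.036]))
print(proj(c,[X[0],X[1],.0]))
c=cam('top'); u,v,w,hh=245,180,70,60
cv2.imwrite('pics/td.png',cv2.resize(cv2.cvtColor(c['frame'][v:v+hh,u:u+w],cv2.COLOR_RGB2BGR),None,fx=9,fy=9,interpolation=2))
E
```

```text
(272.8666687011719, 203.5) 15.532898902893066 bore+tube radius mm 15.208377873473536
roll [0.50378952 0.1847635  0.072     ] [ 1.56996679e+01  1.45460497e-02 -2.02429656e-01]
[272.63568281 188.81313665]
```

View pics/td.png

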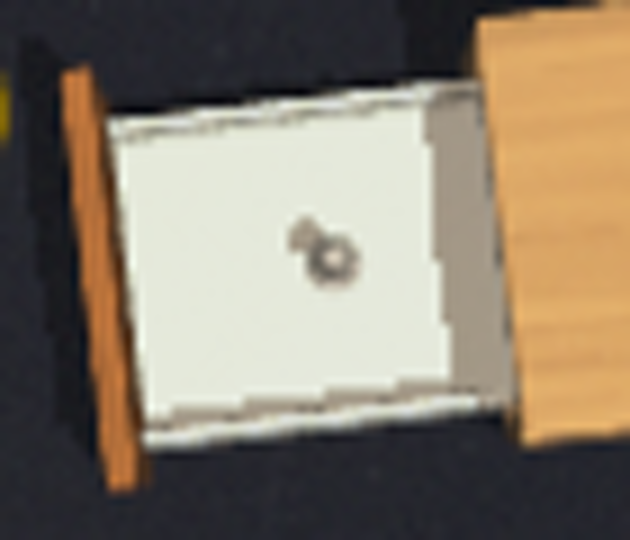

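Request:
jog_arm:
  targets:
    - [4, 0, -0.1, 0, 0.5, -0.3, 0]
    - [8, 0, -0.2, 0, 0.5, -0.3, 0]
    - [12, 0, -0.2, 0, 0.5, -0.3, 0]
    - [15.2, 0, -0.2, 0, 0.5, -0.3, 0]
    - [15.7, 0, -0.2, 0, 0.5, -0.3, 0]

```text
t: 4.6
tool_pos: [0.5016, 0.1838, 0.0335]
orientation: [0.468, 1.524, -0.471]
force: [-1.3, -0.7, -0.1]
opening: 0.0929
```

Request:
jog_arm:
  targets:
    - [0, 0, 0, 0, 0, 0, 0.3]
    - [0, 0, 0, 0, 0, 0, 0.5]
    - [0, 0, 0, 0, 0, 0, 0.8]
    - [0, 0, 0, 0, 0, 0, 0.8]
    - [0, 0, 0, 0, 0, 0, 0.8]
  squeeze: 20

```text
t: 5.22
tool_pos: [0.5025, 0.184, 0.0346]
orientation: [0.468, 1.522, -0.47]
force: [0.3, -1.0, 5.0]
opening: 0.0609
```

```bash
python3 - <<'E'
from h import *
s=robot.read_state();print(s['t'],s['tool_pos'],s['opening'],s['force']);R=Ro.from_rotvec(s['orientation']).as_matrix();print(R.round(3))
c=cam('top');print('spindle',onz(c,281.9,208.9,.067))
c=cam('wrist','w3.png')
E
```

```text
5.225 [0.50253539 0.18398237 0.03460205] 0.060888251249716 [ 0.29087913 -0.95775674  5.04100984]
[[-0.003  0.564  0.826]
 [-0.     0.826 -0.564]
 [-1.    -0.002 -0.002]]
spindle [ 0.45119152 -0.06868352  0.067     ]
```

View pics/w3.png

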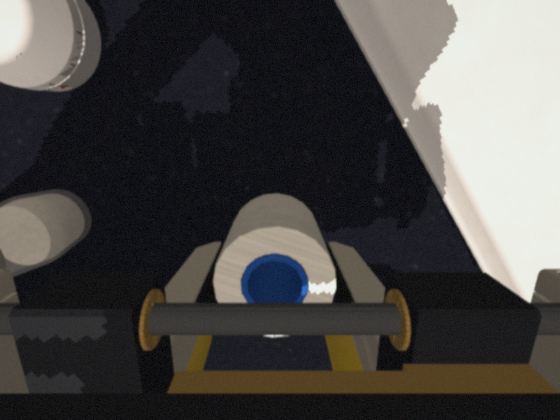

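Opening is 60.9 mm, so the roll is held; the wrist view shows the blue tube at (275,283), centred between the fingers. I'll lift it and carry it just past the spindle so the wrist camera can measure the spindle.

Request:
jog_arm:
  targets:
    - [-2, 0, 0, 0, 0, 0, 0.8]
    - [-6, 0, 0, 0, 0, 0, 0.8]
    - [-11, 0, 0, 0, 0, 0, 0.8]
    - [-15, -2, 1, 0, 0, 0, 0.8]
    - [-17.5, -6, 3, 0, 0, 0, 0.8]

```text
t: 5.95
tool_pos: [0.4945, 0.118, 0.212]
orientation: [0.467, 1.521, -0.467]
force: [1.1, -1.1, -1.8]
opening: 0.0605
```

```bash
python3 - <<'E'
from h import *
s=robot.read_state();print(s['t'],s['tool_pos'],s['opening'],s['force'],totool([.42,-.12,.21]))
E
```

```text
5.95 [0.49452684 0.1179965  0.21196788] 0.06053124338945931 [ 1.05736654 -1.13650076 -1.79540179] [  0.19555006 -23.87856619   7.19585942]
```

Request:
jog_arm:
  targets:
    - [0, -5, 1.5, 0, 0, 0, 0.8]
    - [0, -10, 3, 0, 0, 0, 0.8]
    - [0, -15, 4.5, 0, 0, 0, 0.8]
    - [0, -20, 6, 0, 0, 0, 0.8]
    - [0, -23.9, 7.2, 0, 0, 0, 0.8]

```text
t: 6.58
tool_pos: [0.4189, -0.1218, 0.2117]
orientation: [0.468, 1.521, -0.468]
force: [0.4, 0.2, -1.6]
opening: 0.0611
```

Request:
jog_arm:
  targets:
    - [0, 0, 0, 0, 0, 0, 0.8]
    - [0, 0, 0, 0, 0, 0, 0.8]

```text
t: 6.82
tool_pos: [0.4188, -0.1214, 0.2115]
orientation: [0.469, 1.521, -0.468]
force: [-0.0, 0.9, -0.9]
opening: 0.0605
```

```bash
python3 - <<'E'
from h import *
s=robot.read_state();print(s['t'],s['tool_pos'],s['opening'],s['force'],s['dq'].round(3))
c=cam('wrist','w4.png');print('pred spindle tip',proj(c,[.452,-.0687,.067]),'foot',proj(c,[.452,-.0687,.017])); 
T=s['tool_pos'];print('pred bore top',proj(c,[T[0],T[1],T[2]+.0374]))
E
```

```text
6.825 [ 0.41876673 -0.12135074  0.21150302] 0.06053616194155115 [-0.02012513  0.92389002 -0.87191451] [ 0.027  0.005 -0.005  0.003 -0.002  0.002]
pred spindle tip [272.70426573 137.6338835 ] foot [272.98221823 135.81109123]
pred bore top [275.02769593 288.1983677 ]
```

View pics/w4.png

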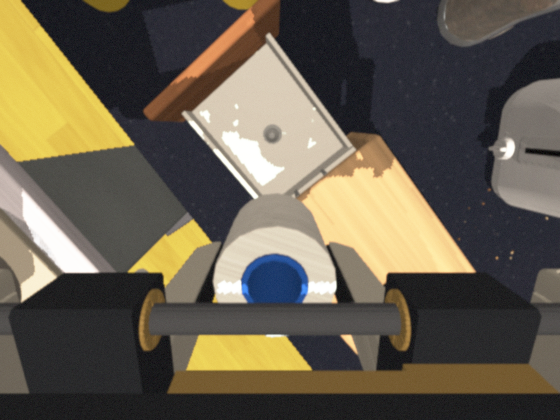

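The wrist view shows the spindle at (272,132), against a projected (273,138), so it lies a few mm further along tool +y. The roll's bore is at about (275,282). I'll cross-check with the scene camera.

```bash
python3 - <<'E'
from h import *
s=robot.read_state();T=s['tool_pos']
w=cam('wrist'); c=cam('scene','s4.png')
print('scene pred tip',proj(c,[.452,-.0687,.067]))
im=w['frame'][110:160,240:310];cv2.imwrite('pics/w4z.png',cv2.resize(cv2.cvtColor(im,cv2.COLOR_RGB2BGR),None,fx=10,fy=10,interpolation=2))
im=c['frame'][170:260,220:350];cv2.imwrite('pics/s4z.png',cv2.resize(cv2.cvtColor(im,cv2.COLOR_RGB2BGR),None,fx=6,fy=6,interpolation=2))
h=cv2.cvtColor(w['frame'],cv2.COLOR_RGB2HSV)
m=((h[...,0]>100)&(h[...,0]<130)&(h[...,1]>120)&(h[...,2]>40)).astype(np.uint8);m[:240]=0;m[:,:230]=0;m[:,320:]=0
ys,xs=np.nonzero(m); print('blue bbox',xs.min(),xs.max(),ys.min(),ys.max())
for v in range(ys.min(),ys.max(),4): print(v,xs[ys==v].min(),xs[ys==v].max())
z=T[2]+.0374
for u,v in [(275,ys.min())]: 
    X=onz(w,u,v,z)-np.array([T[0],T[1],z]);R=Ro.from_rotvec(s['orientation']).as_matrix();print('top edge in tool mm',(R.T@X*1e3).round(1))
for u,v in [(272.3,132)]: print('wrist spindle',onz(w,u,v,.067))
E
```

```text
scene pred tip [287.52299274 216.72072902]
blue bbox 242 307 255 302
255 268 279
259 257 291
263 252 297
267 247 301
271 245 303
275 243 305
279 242 306
283 242 307
287 242 307
291 242 307
295 244 304
299 247 302
top edge in tool mm [ 0.  17.1 -0. ]
wrist spindle [ 0.45488111 -0.06353062  0.067     ]
```

View pics/w4z.png

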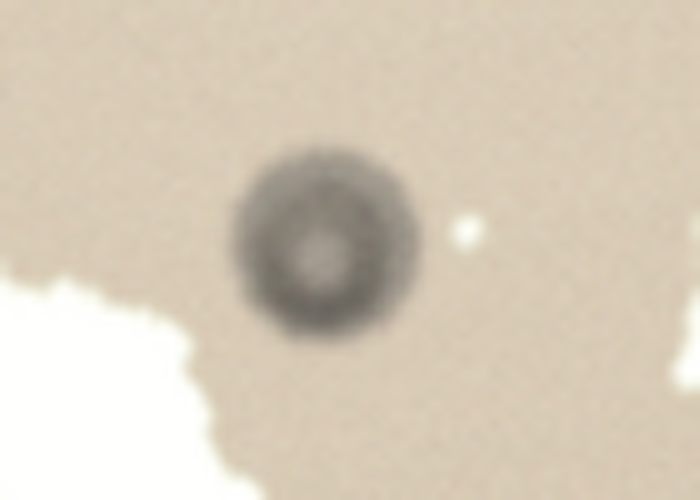

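View pics/s4z.png

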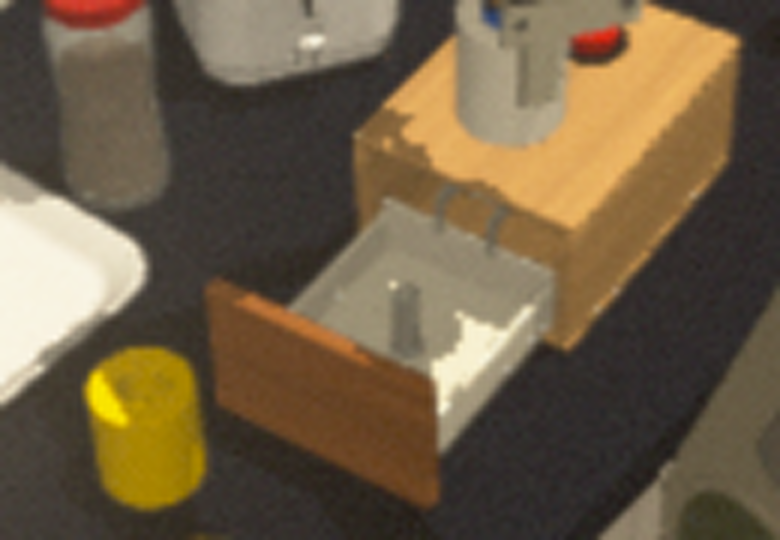

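```bash
python3 - <<'E'
from h import *
s=robot.read_state();print(totool([.4525,-.067,.2]),totool([.4525,-.067,.113]),Ro.from_rotvec(s['orientation']).as_matrix().round(4))
E
```

```text
[ 1.16434486  6.31614276 -0.24773744] [ 9.86433856  6.31648937 -0.23726805] [[-1.000e-03  5.608e-01  8.280e-01]
 [ 6.000e-04  8.280e-01 -5.608e-01]
 [-1.000e+00 -0.000e+00 -1.200e-03]]
```

Request:
jog_arm:
  targets:
    - [0.5, 3, -0.1, 0, 0, 0, 0.8]
    - [1, 6.3, -0.2, 0, 0, 0, 0.8]
    - [4, 6.3, -0.2, 0, 0, 0, 0.8]
    - [8, 6.3, -0.2, 0, 0, 0, 0.8]
    - [8.9, 6.3, -0.2, 0, 0, 0, 0.8]

```text
t: 7.6
tool_pos: [0.4508, -0.0657, 0.1198]
orientation: [0.465, 1.527, -0.465]
force: [0.0, 1.1, -1.5]
opening: 0.0606
```

Request:
jog_arm:
  targets:
    - [0, 0, 0, 0, 0, 0, 0.8]
    - [0, 0, 0, 0, 0, 0, 0.8]

```text
t: 7.85
tool_pos: [0.4517, -0.0657, 0.1213]
orientation: [0.465, 1.525, -0.465]
force: [0.4, -0.1, -1.0]
opening: 0.061
```

```bash
python3 - <<'E'
from h import *
s=robot.read_state();print(s['tool_pos'],s['force'],totool([.4525,-.067,.0516]))
for n in['wrist','top','scene']: cam(n,n+'5.png')
c=cam('scene');im=c['frame'][170:260,220:350];cv2.imwrite('pics/s5z.png',cv2.resize(cv2.cvtColor(im,cv2.COLOR_RGB2BGR),None,fx=6,fy=6,interpolation=2))
E
```

```text
[ 0.45166731 -0.06569666  0.12125447] [ 0.35766242 -0.14166787 -1.0182829 ] [ 6.96477908 -0.05417741  0.17401997]
```

View pics/wrist5.png

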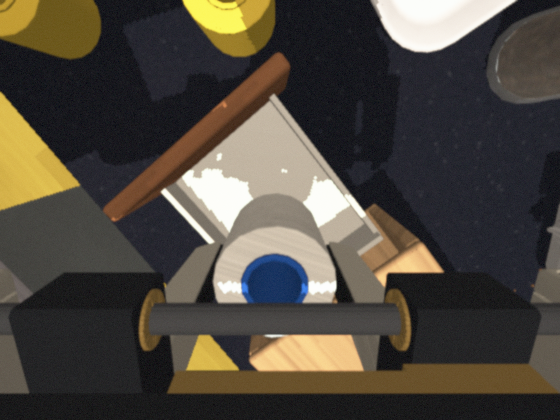

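View pics/s5z.png

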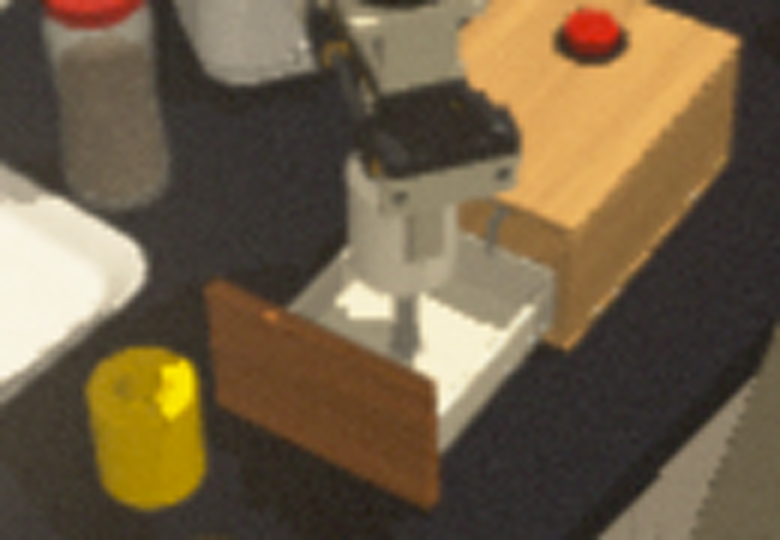

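The scene view shows the roll hanging directly above the spindle; both have their axis at about x=404 in the crop. I'll descend in stages and watch the force.

Request:
jog_arm:
  targets:
    - [1, 0, 0.1, 0, 0, 0, 0.8]
    - [2, 0, 0.1, 0, 0, 0, 0.8]
    - [3, 0, 0.1, 0, 0, 0, 0.8]
    - [3.5, 0, 0.1, 0, 0, 0, 0.8]
    - [3.5, 0, 0.1, 0, 0, 0, 0.8]

```text
t: 8.68
tool_pos: [0.4517, -0.0663, 0.0853]
orientation: [0.465, 1.526, -0.465]
force: [0.4, -0.2, -1.6]
opening: 0.0603
```

Request:
jog_arm:
  targets:
    - [1, 0, 0, 0, 0, 0, 0.8]
    - [2, 0, 0, 0, 0, 0, 0.8]
    - [2.9, 0, 0, 0, 0, 0, 0.8]
    - [3.2, 0, 0, 0, 0, 0, 0.8]
    - [3.2, 0, 0, 0, 0, 0, 0.8]

```text
t: 9.3
tool_pos: [0.4514, -0.0662, 0.053]
orientation: [0.466, 1.527, -0.465]
force: [0.4, 0.1, -1.4]
opening: 0.0603
```

```bash
python3 - <<'E'
from h import *
s=robot.read_state();print(s['tool_pos'],s['force'],s['opening'])
cam('wrist','w6.png')
c=cam('scene');im=c['frame'][170:260,220:350];cv2.imwrite('pics/s6z.png',cv2.resize(cv2.cvtColor(im,cv2.COLOR_RGB2BGR),None,fx=6,fy=6,interpolation=2))
E
```

```text
[ 0.4513587  -0.06621718  0.05301088] [ 0.35466059  0.06385538 -1.39453218] 0.06026308922105191
```

View pics/w6.png

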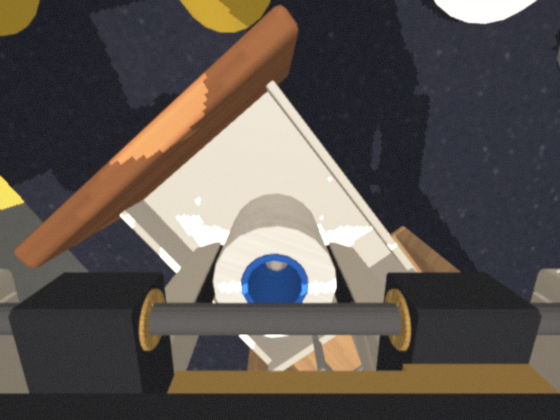

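View pics/s6z.png

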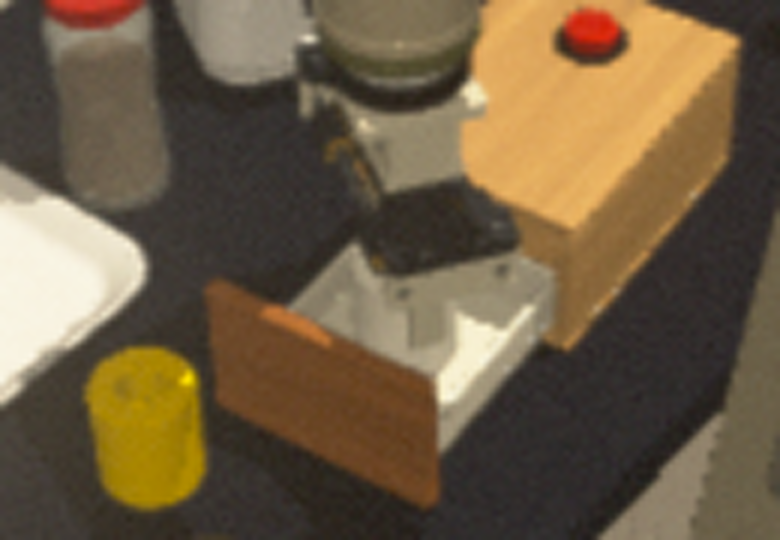

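The wrist view shows the spindle tip inside the bore at (275,265). I'll lower the last 1–2 mm, release and rise.

Request:
jog_arm:
  targets:
    - [0.2, 0, 0, 0, 0, 0, 0.8]
    - [0.2, 0, 0, 0, 0, 0, 0.8]
    - [0.2, 0, 0, 0, 0, 0, 0.25]
    - [0.2, 0, 0, 0, 0, 0, 0.15]
    - [0.2, 0, 0, 0, 0, 0, 0.1]

```text
t: 10.02
tool_pos: [0.4519, -0.0664, 0.0517]
orientation: [0.465, 1.525, -0.465]
force: [0.6, -0.2, 0.0]
opening: 0.0821
```

Request:
jog_arm:
  targets:
    - [0, 0, 0, 0, 0, 0, 0.1]
    - [-2, 0, 0, 0, 0, 0, 0.1]
    - [-6, 0, 0, 0, 0, 0, 0.1]
    - [-10, 0, 0, 0, 0, 0, 0.1]
    - [-13, 2, 0, 0, 0, 0, 0.1]

```text
t: 10.65
tool_pos: [0.4641, -0.0506, 0.1837]
orientation: [0.466, 1.523, -0.466]
force: [1.1, 0.7, 0.6]
opening: 0.0835
```

```bash
python3 - <<'E'
from h import *
s=robot.read_state();print(s['t'],s['tool_pos'],s['force'],s['opening'],totool([.443,.07,.16]))
c=cam('scene');im=c['frame'][170:260,220:350];cv2.imwrite('pics/s7z.png',cv2.resize(cv2.cvtColor(im,cv2.COLOR_RGB2BGR),None,fx=6,fy=6,interpolation=2))
cam('wrist','w7.png')
E
```

```text
10.65 [ 0.4640881  -0.05063192  0.18372028] [1.10061218 0.73955737 0.61836007] 0.08349750499763792 [ 2.39138885  8.80967505 -8.50088795]
```

View pics/s7z.png

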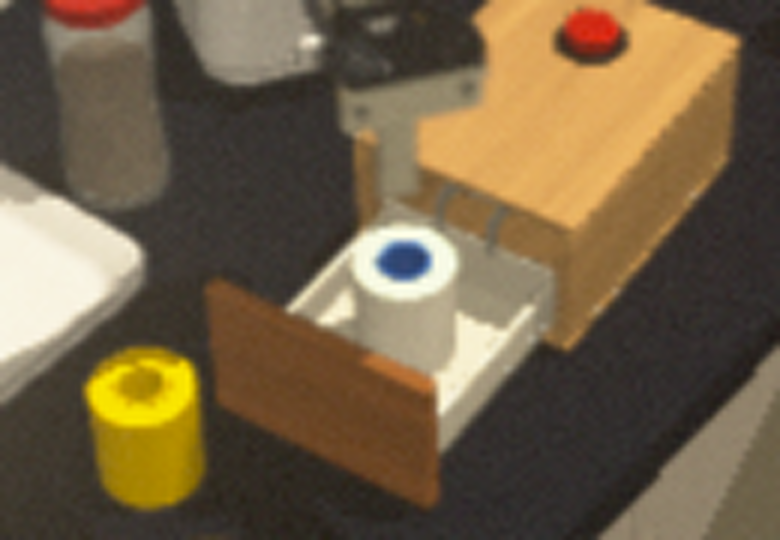

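View pics/w7.png

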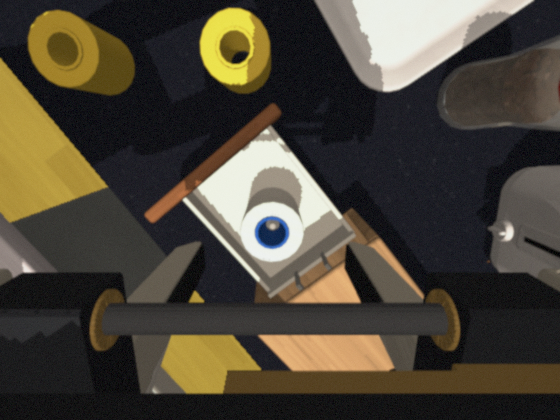

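The roll stands upright on the spindle, with the spindle tip seen in the bore at wrist (272,227). Next I close the gripper and go round in front of the drawer.

Request:
jog_arm:
  targets:
    - [0, 3, -3, -8, 0, 0, 1]
    - [0, 6, -6, -16, 0, 0, 1]
    - [0, 8.8, -8.5, -24, 0, 0, 1]
    - [0, 8.8, -8.5, -32, 0, 0, 1]
    - [0, 8.8, -8.5, -39, 0, 0, 1]

```text
t: 11.38
tool_pos: [0.4446, 0.0712, 0.1848]
orientation: [-0.073, 1.569, 0.074]
force: [0.3, -0.3, -0.5]
opening: 0.038
```

Request:
jog_arm:
  targets:
    - [0, 0, 0, 0, 0, 0, 1]
    - [0, 0, 0, 0, 0, 0, 1]
    - [0, 0, 0, 0, 0, 0, 1]

```text
t: 11.75
tool_pos: [0.4445, 0.071, 0.1845]
orientation: [-0.072, 1.569, 0.072]
force: [1.0, -0.3, 0.7]
opening: 0.0084
```

```bash
python3 - <<'E'
from h import *
s=robot.read_state();R=Ro.from_rotvec(s['orientation']).as_matrix();print(s['t'],s['tool_pos'],s['force'],s['opening'],totool([.4435,.05,.042]),R.round(3))
b=[-.0855,.9963]; b=np.array([-.0816,.9967]); cen=np.array([.4663,-.226]); print('front out',cen+.247*b,'contact when shut',cen+.117*b)
c=cam('wrist','w8.png')
c=cam('top');im=c['frame'][150:250,140:300];cv2.imwrite('pics/t8z.png',cv2.resize(cv2.cvtColor(im,cv2.COLOR_RGB2BGR),None,fx=5,fy=5,interpolation=2))
E
```

```text
11.75 [0.44445569 0.07096854 0.18448874] [ 0.99293518 -0.31739434  0.69643247] 0.008409591886346265 [14.24795806 -2.0846853  -0.2934488 ] [[ 0.    -0.092  0.996]
 [ 0.     0.996  0.092]
 [-1.     0.     0.   ]]
front out [0.4461448 0.0201849] contact when shut [ 0.4567528 -0.1093861]
```

View pics/w8.png

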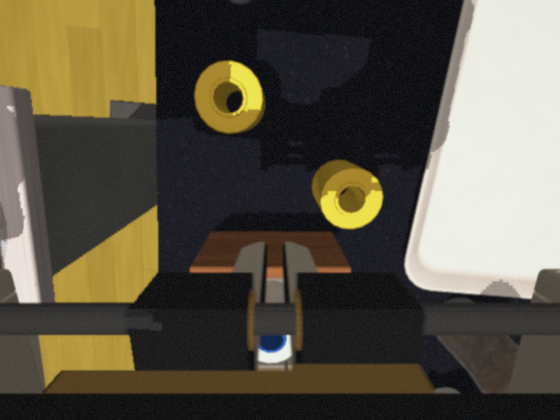

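View pics/t8z.png

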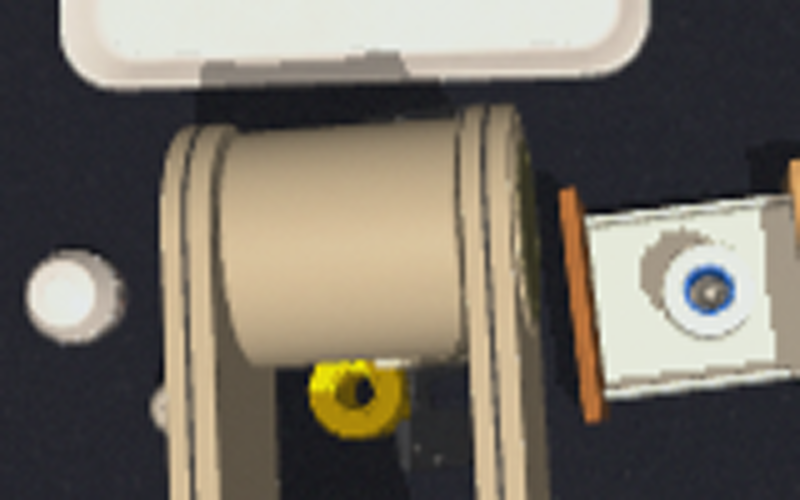

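Request:
jog_arm:
  targets:
    - [4, -1.3, -0.2, 0, 0, 0, 1]
    - [8, -1.3, -0.2, 0, 0, 0, 1]
    - [12, -1.3, -0.2, 0, 0, 0, 1]
    - [14, -1.3, -0.2, 0, 0, 0, 1]
    - [14, -1.3, -0.2, 0, 0, 0, 1]

```text
t: 12.48
tool_pos: [0.4422, 0.0579, 0.043]
orientation: [-0.072, 1.573, 0.073]
force: [0.1, -0.8, 0.4]
opening: -0.0002
```

```bash
python3 - <<'E'
from h import *
s=robot.read_state();print(s['t'],s['tool_pos'],s['force'],s['opening'],totool([.4568,-.1094+.008,.044]))
c=cam('scene');im=c['frame'][170:280,210:350];cv2.imwrite('pics/s9z.png',cv2.resize(cv2.cvtColor(im,cv2.COLOR_RGB2BGR),None,fx=5,fy=5,interpolation=2))
E
```

```text
12.475 [0.44219992 0.05787263 0.04302225] [ 0.08084936 -0.78269878  0.44741648] -0.000154842571260313 [-1.08496090e-01 -1.59939685e+01 -9.98124236e-03]
```

View pics/s9z.png

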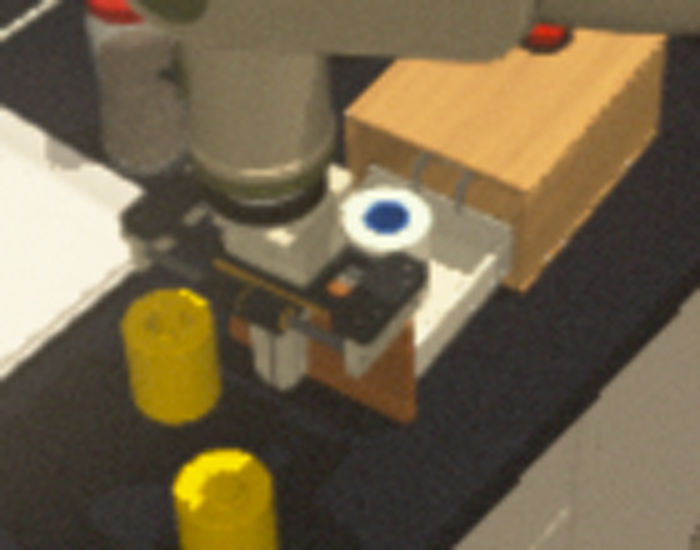

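The fingers are in front of the drawer front. I'll push it in steadily.

Request:
jog_arm:
  targets:
    - [0, -2, 0, 0, 0, 0, 1]
    - [0, -3.5, 0, 0, 0, 0, 1]
    - [0, -5, 0, 0, 0, 0, 1]
    - [0, -6.5, 0, 0, 0, 0, 1]
    - [0, -8, 0, 0, 0, 0, 1]

```text
t: 13.15
tool_pos: [0.452, -0.022, 0.046]
orientation: [-0.071, 1.568, 0.073]
force: [-0.5, 4.3, 4.3]
opening: 0.0003
```

Request:
jog_arm:
  targets:
    - [0, -1.5, 0, 0, 0, 0, 1]
    - [0, -3, 0, 0, 0, 0, 1]
    - [0, -4.5, 0, 0, 0, 0, 1]
    - [0, -5.5, 0, 0, 0, 0, 1]
    - [0, -6.3, 0, 0, 0, 0, 1]

```text
t: 13.78
tool_pos: [0.4577, -0.0847, 0.0465]
orientation: [-0.069, 1.568, 0.073]
force: [-3.2, 10.5, 4.1]
opening: 0.0005
```

```bash
python3 - <<'E'
from h import *
s=robot.read_state();print(s['t'],s['tool_pos'],s['force'],s['opening'],totool([.4568,-.1094+.008,.044]))
c=cam('scene');im=c['frame'][150:280,210:350];cv2.imwrite('pics/s10z.png',cv2.resize(cv2.cvtColor(im,cv2.COLOR_RGB2BGR),None,fx=4.5,fy=4.5,interpolation=2))
E
```

```text
13.775 [ 0.45770771 -0.08466517  0.0464829 ] [-3.16136893 10.52334399  4.05884467] 0.0005201524341154099 [ 0.24359814 -1.65896819 -0.24272574]
```

View pics/s10z.png

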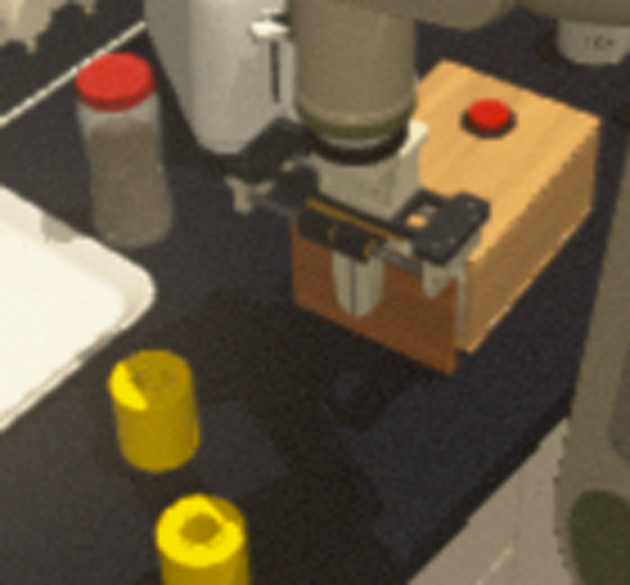

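The gap is nearly closed and the push force is about 10 N. I'll continue in small steps.

Request:
jog_arm:
  targets:
    - [0, -0.5, 0, 0, 0, 0, 1]
    - [0, -1.0, 0, 0, 0, 0, 1]
    - [0, -1.0, 0, 0, 0, 0, 1]

```text
t: 14.2
tool_pos: [0.4588, -0.0957, 0.0468]
orientation: [-0.069, 1.568, 0.072]
force: [-1.2, 1.3, -1.7]
opening: 0.0004
```

```bash
python3 - <<'E'
from h import *
s=robot.read_state();print(s['t'],s['tool_pos'],s['force'],s['opening'],totool([.4568,-.1094+.008,.044]))
c=cam('top');im=c['frame'][160:240,260:380];cv2.imwrite('pics/t11z.png',cv2.resize(cv2.cvtColor(im,cv2.COLOR_RGB2BGR),None,fx=5,fy=5,interpolation=2))
c=cam('scene');im=c['frame'][150:280,210:350];cv2.imwrite('pics/s11z.png',cv2.resize(cv2.cvtColor(im,cv2.COLOR_RGB2BGR),None,fx=4.5,fy=4.5,interpolation=2))
E
```

```text
14.2 [ 0.45880504 -0.09570706  0.04677657] [-1.20965427  1.31883247 -1.72567639] 0.00037240122826761706 [ 0.27613866 -0.54938561 -0.25162184]
```

View pics/s11z.png

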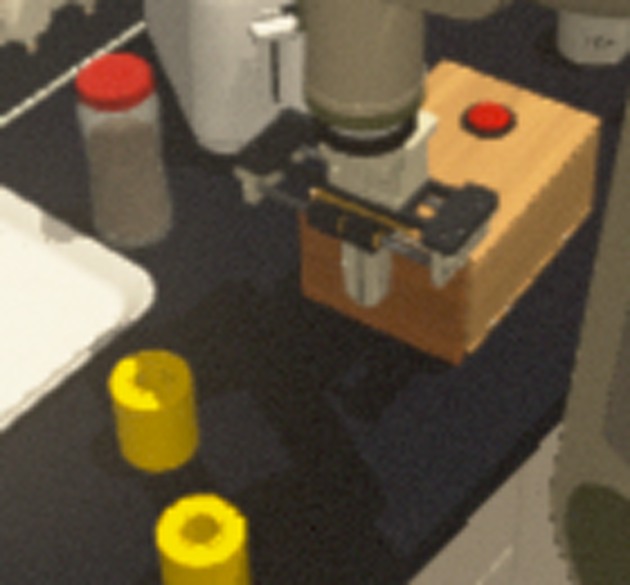

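Request:
jog_arm:
  targets:
    - [0, -0.3, 0, 0, 0, 0, 1]
    - [0, -0.5, 0, 0, 0, 0, 1]
    - [0, -0.5, 0, 0, 0, 0, 1]

```text
t: 14.68
tool_pos: [0.4593, -0.1007, 0.0468]
orientation: [-0.07, 1.568, 0.072]
force: [-0.2, 3.1, -1.3]
opening: 0.0006
```

Request:
jog_arm:
  targets:
    - [0, -0.3, 0, 0, 0, 0, 1]
    - [0, -0.3, 0, 0, 0, 0, 1]

```text
t: 14.92
tool_pos: [0.4595, -0.1024, 0.0469]
orientation: [-0.068, 1.568, 0.074]
force: [-2.3, 12.2, 2.8]
opening: 0.0005
```

Request:
jog_arm:
  targets:
    - [0, -0.2, 0, 0, 0, 0, 1]
    - [0, -0.2, 0, 0, 0, 0, 1]

```text
t: 15.18
tool_pos: [0.4594, -0.1022, 0.0469]
orientation: [-0.065, 1.568, 0.078]
force: [-3.8, 16.3, 4.9]
opening: 0.0009
```

```bash
python3 - <<'E'
from h import *
s=robot.read_state();print(s['t'],s['tool_pos'],s['force'])
c=cam('top');im=c['frame'][160:240,260:380];cv2.imwrite('pics/t12z.png',cv2.resize(cv2.cvtColor(im,cv2.COLOR_RGB2BGR),None,fx=6,fy=6,interpolation=2))
c=cam('scene');im=c['frame'][150:250,250:350];cv2.imwrite('pics/s12z.png',cv2.resize(cv2.cvtColor(im,cv2.COLOR_RGB2BGR),None,fx=6,fy=6,interpolation=2))
E
```

```text
15.175 [ 0.45942151 -0.10221051  0.04689794] [-3.75336103 16.28007334  4.92846908]
```

View pics/t12z.png

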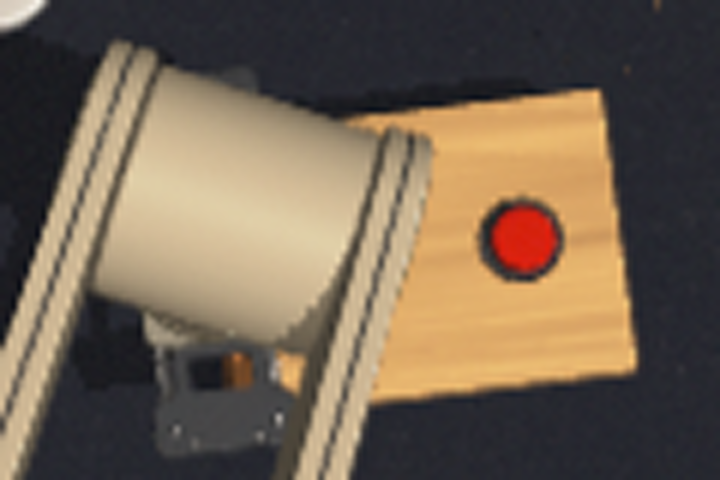

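View pics/s12z.png

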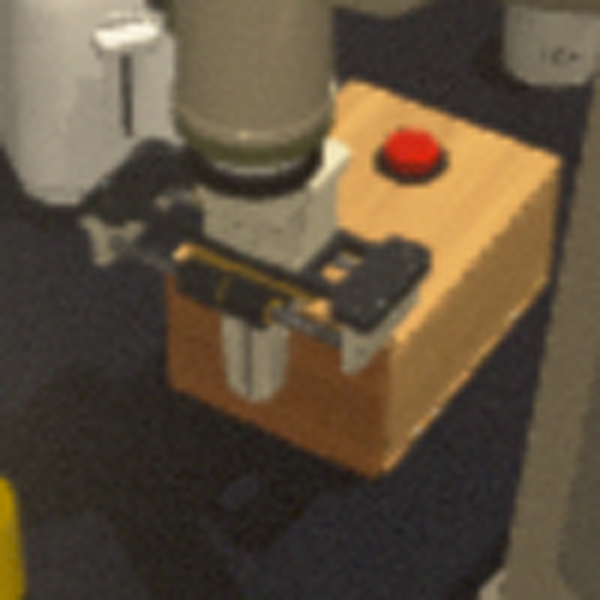

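The drawer front looks flush with the box in both views, and the push meets a firm stop at 16 N. I'll back off gently and see whether it stays.

Request:
jog_arm:
  targets:
    - [0, 0.8, 0, 0, 0, 0, 1]
    - [0, 1.8, 0, 0, 0, 0, 1]
    - [0, 3, 0, 0, 0, 0, 1]
    - [0, 3, 0, 0, 0, 0, 1]

```text
t: 15.78
tool_pos: [0.4568, -0.0717, 0.0472]
orientation: [-0.066, 1.568, 0.078]
force: [-0.2, -0.9, -0.7]
opening: 0.0005
```

```bash
python3 - <<'E'
from h import *
s=robot.read_state();print(s['t'],s['tool_pos'],s['force'])
c=cam('scene');im=c['frame'][150:250,250:350];cv2.imwrite('pics/s13z.png',cv2.resize(cv2.cvtColor(im,cv2.COLOR_RGB2BGR),None,fx=6,fy=6,interpolation=2))
E
```

```text
15.775 [ 0.45675523 -0.07166732  0.0472432 ] [-0.18109489 -0.94806959 -0.73123225]
```

View pics/s13z.png

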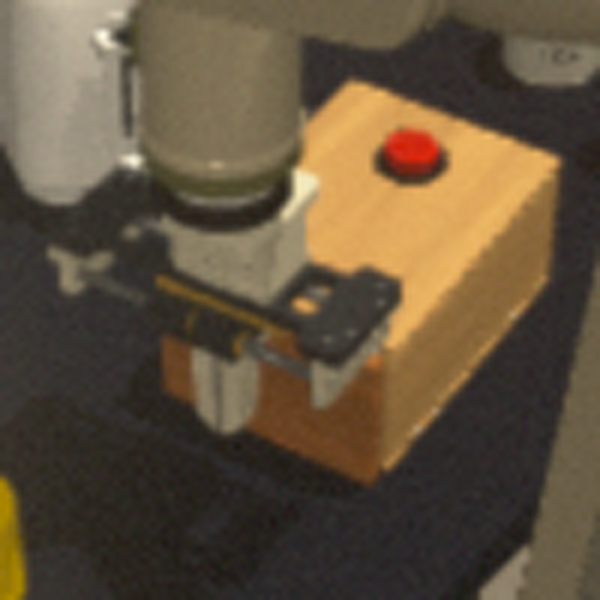

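The drawer stays shut with no contact force. I'll withdraw upward, away from the box.

Request:
jog_arm:
  targets:
    - [0, 4, 0, 0, 0, 0, 1]
    - [-3, 7, -1, 0, 0, 0, 1]
    - [-8, 9, -3, 0, 0, 0, 1]
    - [-13, 11, -5, 0, 0, 0, 1]
    - [-17, 13, -8, 0, 0, 0, 1]

```text
t: 16.45
tool_pos: [0.3649, 0.049, 0.2205]
orientation: [-0.066, 1.566, 0.078]
force: [0.7, 0.0, -0.1]
opening: 0.0007
```

Request:
jog_arm:
  targets:
    - [0, 3, -2, 0, 0, 0, 1]
    - [0, 6, -4, 0, 0, 0, 1]
    - [0, 6, -4, 0, 0, 0, 1]
    - [0, 6, -4, 0, 0, 0, 1]

```text
t: 16.95
tool_pos: [0.32, 0.1047, 0.2208]
orientation: [-0.067, 1.565, 0.078]
force: [-0.9, -0.4, 0.4]
opening: 0.0003
```

```bash
python3 - <<'E'
from h import *
s=robot.read_state();print(s['t'],s['tool_pos'],s['force'],s['dq'].round(3))
c=cam('scene','s14.png');t=cam('top','t14.png')
im=t['frame'][150:250,130:390];cv2.imwrite('pics/t14z.png',cv2.resize(cv2.cvtColor(im,cv2.COLOR_RGB2BGR),None,fx=3,fy=3,interpolation=2))
im=t['frame'][150:250,270:390];cv2.imwrite('pics/t14b.png',cv2.resize(cv2.cvtColor(im,cv2.COLOR_RGB2BGR),None,fx=6,fy=6,interpolation=2))
E
```

```text
16.95 [0.3199909  0.10465461 0.22078765] [-0.89717072 -0.41994481  0.44019708] [-0.017  0.016 -0.006  0.001  0.001  0.002]
```

View pics/s14.png

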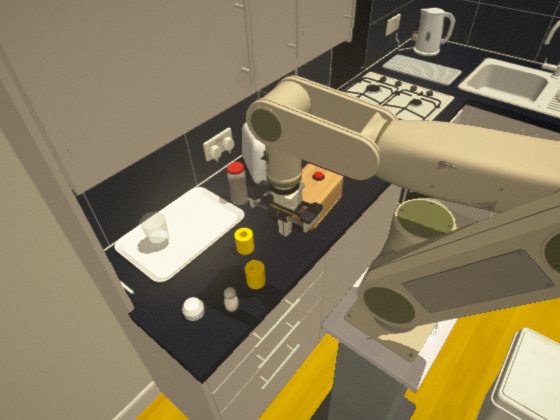

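View pics/t14z.png

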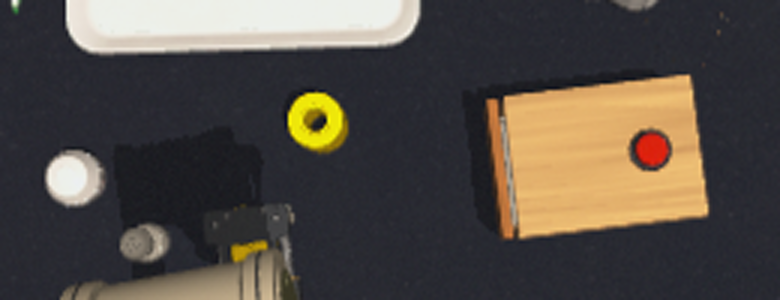

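View pics/t14b.png

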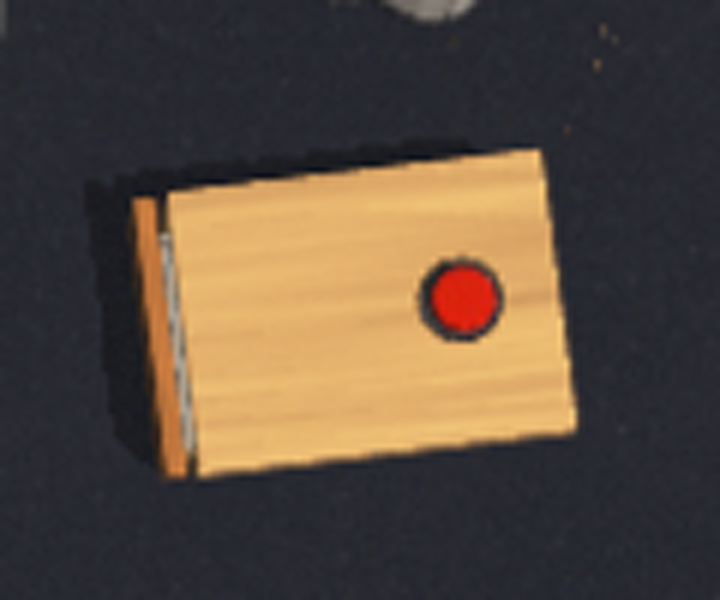

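The drawer front sits exactly as at the start: front edge at crop (133,198)–(187,478), same 5 mm gap, button up. The mill (231,299), timer (193,308) and jar (236,180) haven't moved in the scene view. The gripper touches nothing, so I'm handing in.

```bash
python3 - <<'E'
from h import *
print(ticket.close_job())
E
```

```text
the job is handed in; nothing more can be done
None
```

The job is done and handed in at about t = 17 s. I pressed the button, the drawer sprang out, I stood the white roll on the spindle and pushed the drawer shut until it caught.

- **Roll:** I let go with its underside at about 17 mm, the height of the drawer floor. Afterwards it stood upright with the spindle tip visible in its bore.
- **Drawer:** it closed against a firm stop at about 16 N. About 1.5 s after I let go, the top view matched the shut picture from the start: same gap, button up.
- **Other objects:** the mill, the egg timer, the spice jar and the yellow rolls stood where they were, and the gripper was clear of everything.
- **Disagreement:** the wrist and top cameras differed by about 3 mm on the roll's position and 3 to 6 mm on the spindle's. I aimed between them, and the roll went on without a noticeable change in force.
- **Not checked:** once the drawer was shut I could no longer see the roll inside it.

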